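# Re-rack the seed jars in reverse order

### The job

Move the four seed jars from the black rack into the green rack in reverse order, counted from each rack's purple end: the jar that stood nearest the black rack's purple end goes into the green rack's bay farthest from its purple end, the next one into the next bay, and so on. Keep the jars upright all the while, and leave each standing flat on the floor of its own bay.

Things in the scene. Friction and masses are not known exactly. Their poses are not given: they have to be found in the camera images.
- jar_red_mid (a point): Loose round glass seed jar with a red lid, 40 mm diameter, 80 mm tall (top 20 mm is the lid, same diameter), about 120 g. It starts in the black-rack bay with the red tab. This point: its centre, half-way up, 44 mm above the table when standing in a bay; z along its axis. A jar in the next bay is about 20 mm away, so grip across the row (fingers along the rack's y).
- jar_yellow_mid (a point): Loose round glass seed jar with a yellow lid, 40 mm diameter, 80 mm tall (top 20 mm is the lid, same diameter), about 120 g. It starts in the black-rack bay with the yellow tab. This point: its centre, half-way up, 44 mm above the table when standing in a bay; z along its axis. A jar in the next bay is about 20 mm away, so grip across the row (fingers along the rack's y).
- jar_blue_mid (a point): Loose round glass seed jar with a blue lid, 40 mm diameter, 80 mm tall (top 20 mm is the lid, same diameter), about 120 g. It starts in the black-rack bay with the blue tab. This point: its centre, half-way up, 44 mm above the table when standing in a bay; z along its axis. A jar in the next bay is about 20 mm away, so grip across the row (fingers along the rack's y).
- jar_white_mid (a point): Loose round glass seed jar with a white lid, 40 mm diameter, 80 mm tall (top 20 mm is the lid, same diameter), about 120 g. It starts in the black-rack bay with the white tab. This point: its centre, half-way up, 44 mm above the table when standing in a bay; z along its axis. A jar in the next bay is about 20 mm away, so grip across the row (fingers along the rack's y).
- tab_red: Fixed red label tab (40 x 24 mm, 10 mm high) on the outside of the black rack's long wall; it marks the bay where the red-lidded jar stands at the start, and stays there. Origin: the centre of that bay, at table height (the tab itself lies 45 mm from it along its -y axis); axes parallel to the black rack's.
- tab_yellow: Fixed yellow label tab (40 x 24 mm, 10 mm high) on the outside of the black rack's long wall; it marks the bay where the yellow-lidded jar stands at the start, and stays there. Origin: the centre of that bay, at table height (the tab itself lies 45 mm from it along its -y axis); axes parallel to the black rack's.
- tab_blue: Fixed blue label tab (40 x 24 mm, 10 mm high) on the outside of the black rack's long wall; it marks the bay where the blue-lidded jar stands at the start, and stays there. Origin: the centre of that bay, at table height (the tab itself lies 45 mm from it along its -y axis); axes parallel to the black rack's.
- tab_white: Fixed white label tab (40 x 24 mm, 10 mm high) on the outside of the black rack's long wall; it marks the bay where the white-lidded jar stands at the start, and stays there. Origin: the centre of that bay, at table height (the tab itself lies 45 mm from it along its -y axis); axes parallel to the black rack's.
- rack_black: Black rack that holds the jars at first: 244 x 64 mm, fixed flat on the table at any yaw. Four square bays in a row, centres at x = -90, -30, 30, 90 mm, each 56 mm inside, floor 4 mm and walls (4 mm thick) 12 mm above the table. A purple block, 24 mm thick, 20 mm high, marks its +x end. Origin: centre of the row, at table height; z up. Tabs on its -y side.
- rack_green: Green rack, empty at first, where the jars go: 244 x 64 mm, fixed flat on the table at any yaw. Four square bays in a row, centres at x = -90, -30, 30, 90 mm, each 56 mm inside, floor 4 mm and walls (4 mm thick) 12 mm above the table. A purple block, 24 mm thick, 20 mm high, marks its +x end. Origin: centre of the row, at table height; z up.
Mind the look-alikes: they are no part of the job. Of the things shaped like the tab_red, the red one is meant.

How it is judged:
By the outcome, as a careful person would: the job done as asked, in the order asked, and still so for the second after the job is handed in, with the robot touching nothing.
It also fails if it takes over 112 s, if anything falls off the work surface, if the arm or the gripper's body presses on something with over 40 N, if the wrist force passes 120 N, or if a joint passes its speed limit or range.

### The arm

A 6-joint arm with a two-finger parallel gripper is mounted at the origin on the work surface. World frame = base frame: x ahead of the robot, y to its left, z up, the work surface at z = 0. Lengths are in m, angles in rad, forces in N, time in s.
With the tool pointing down it reaches from about 0.25 to 0.775 m from the base axis. Payload 4 kg.
Tool frame: the origin (TCP) lies on the centre line of the jaws, within the pads' length; the fingertips stand 8 mm ahead of it and the grasp point (between the pads) lies 11 mm behind it; z points along the fingers, y is the direction in which the jaws open and shut (so a half turn about z gives the same grasp; the last joint's range is limited). The gripper opens to 94 mm and grips with 3 to 60 N. Pads are 16 mm wide; open, the fingers measure 119 mm over their backs; the gripper's body (75 mm by 177 mm) begins 78 mm behind the grasp point.
Start: joints at [1.078, 0.087, 1.371, -0, 1.684, -0.103], TCP at [0.209, 0.509, 0.214] pointing down, gripper open.
Joint ranges: [-3.1, 3.1], [-0.76, 2.03], [0.27, 2.55], [-1.08, 4.22], [0.17, 2.65], [-2.57, 2.57]. Speed limits (rad/s): [2.79, 2.79, 3.14, 3.14, 3.14, 3.14].

### API

Orientations are given as [roll, pitch, yaw] about the fixed x, y, z axes, in that order (R = Rz(yaw) Ry(pitch) Rx(roll)).
In Python, from bench import robot, cams, close_job gives the robot as it stands.
- The arm moves only by the tool arm_command, never from a script. Its argument "plan" is one flat list of numbers, 7 for each row, row after row: the shift along the tool's x, y, z in cm, then the turn, a rotation vector about the tool's x, y, z in degrees, then the closure, from 0 (fully open) to 1 (shut). A call has 1 to 8 rows; each row shifts and turns the commanded pose from where the row before left it, along the tool's axes as they then stand; what a row does not reach is not made up. A row lasts 1/8 s, in which the tool goes at most 62.5 mm and 10.7 degrees, less where a joint would pass 70% of its speed; a pose out of reach is approached as far as the arm can. A call with a gripper value outside its range is refused whole. The fingers move at their own pace and stop on an object; the grip force is fixed at half the most. Time passes only in rows, so rows that do not move let the fingers close. It gives the time, the measured TCP pose, the force and the opening at its end, in the units of the state.
- robot.get_obs(): the state, without advancing time (a new reading comes with each control period).
- cams.snapshot(name): name is "scene" or "side" or "wrist"; returns a dict with "pixels" (384x512x3 uint8, red, green, blue), "fov_y" (degrees; the focal length in pixels is half the picture's height over the tangent of half this angle, whatever the lens; pixels are square), "cx", "cy" (the principal point, pixels), "k1" (the pictures are not rectified: a ray, as slopes to the right and down, at radius r is drawn at 1 + k1 r^2 times it, then the intrinsics apply), "camera_from_world" (4x4, takes a point from world to camera coordinates); the wrist camera has in their place "tool_from_camera" (4x4, takes a point from camera to tool coordinates, whose origin is the TCP and whose axes are the flange's). Camera axes: x right, y up, looking along -z (the intrinsics and any distortion apply to the point x, -y, -z); pixel columns grow to the right and rows downward; lengths in m; the calibration is good to about 2 mm. A picture is of the moment at which its call begins: read the wrist's pose just before it. There is no depth.
- close_job(): hands the job in, once; it reports no verdict.
The state is a dict: "time": time; "joint_positions": joint angles; "qvel": joint speeds; "joint_torque": joint torques, N m; "tool_pos": TCP position; "ee_rot": TCP orientation; "wrist_force": force on the tool from outside, world axes, zero at the start; "wrist_torque": the same for the moment, N m; "width": finger opening in m.
Only numpy, scipy, OpenCV 4.12 (cv2) and the standard library are available. Lean on these libraries where they do the work, as an engineer would, in place of code of your own. Each camera call takes 0.05 s, during which the arm holds its last target.

## Working session

There is one attempt and no reset: what is moved stays moved. The work goes in short steps, Python scripts to look and compute and a tool call to move; the robot and the scene stay as the last step left them, time stands still between calls to the robot, and variables do not carry over. Pictures are saved under pics/ and viewed, and the job is handed in when it is done.

Besides the shell and the picture viewer there is one more tool, called after "Emit:" as name(argument=value, ...), one argument or row to a line, values as JSON. arm_command: Moves the arm, as the interface text tells. Its arguments: {"type":"object","properties":{"plan":{"type":"array","items":{"type":"number"}}},"required":["plan"]}

```bash
ls; mkdir -p pics; python3 - <<'E'
from bench import robot,cams
import cv2
print(robot.get_obs())
for n in ["scene","side","wrist"]:
    s=cams.snapshot(n); cv2.imwrite(f"pics/{n}0.png",s["pixels"][:,:,::-1])
    print(n,{k:v for k,v in s.items() if k!="pixels"})
E
```

```text
pics
{'time': 0.0, 'joint_positions': array([ 1.07790209e+00,  8.79251767e-02,  1.37223840e+00, -1.01347315e-05,
        1.68357991e+00, -1.03103822e-01]), 'qvel': array([ 0.00015199, -0.0004712 , -0.00059176, -0.00189758,  0.00183988,
       -0.00041099]), 'joint_torque': array([ 4.53025032e-04, -3.40174377e+01, -3.02432334e+01,  7.18827057e-02,
        3.29589180e-02, -1.72668283e-04]), 'tool_pos': array([0.20875696, 0.50827546, 0.2123285 ]), 'ee_rot': array([-3.13945221e+00, -2.11346543e-04,  2.75180088e+00]), 'wrist_force': array([ 0.18921214, -0.17068675,  0.87832379]), 'wrist_torque': array([-0.00325837, -0.00077156,  0.02450097]), 'width': 0.09412133941333621}
scene {'fov_y': 51.818815206317346, 'cx': 253.32952296534614, 'cy': 186.22972289749328, 'k1': -0.13483108503241284, 'camera_from_world': array([[-0.83540058,  0.54963695, -0.00225746,  0.46826674],
       [-0.44953681, -0.68088227,  0.57820065,  0.20636933],
       [ 0.31626338,  0.48404397,  0.81589148, -1.12443051],
       [ 0.        ,  0.        ,  0.        ,  1.        ]])}
side {'fov_y': 57.23074213564129, 'cx': 254.9105677358056, 'cy': 195.59987823847004, 'k1': -0.07784697828287648, 'camera_from_world': array([[ 0.90722673, -0.42049323,  0.01118505, -0.49799571],
       [ 0.20143881,  0.45764612,  0.86601526, -0.16241415],
       [-0.36927235, -0.78341909,  0.49989245, -0.57558784],
       [ 0.        ,  0.        ,  0.        ,  1.        ]])}
wrist {'fov_y': 59.48153198714657, 'cx': 255.13798319625008, 'cy': 192.33919231322142, 'k1': -0.006338430926712277, 'tool_from_camera': array([[ 2.27926962e-04,  9.60339583e-01,  2.78832983e-01,
         8.01048327e-02],
       [ 9.99999974e-01, -2.27162244e-04, -3.50534616e-05,
         1.11025864e-03],
       [ 2.96770994e-05,  2.78832984e-01, -9.60339610e-01,
        -1.71323376e-01],
       [ 0.00000000e+00,  0.00000000e+00,  0.00000000e+00,
         1.00000000e+00]])}
```

View pics/scene0.png

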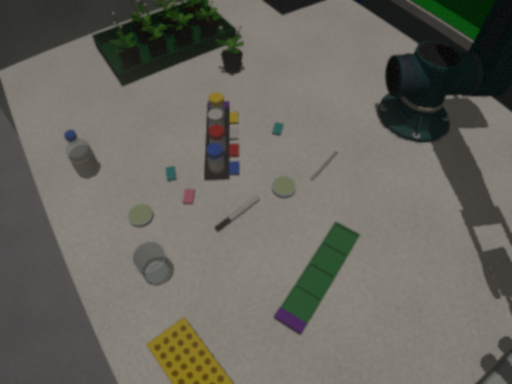

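View pics/side0.png

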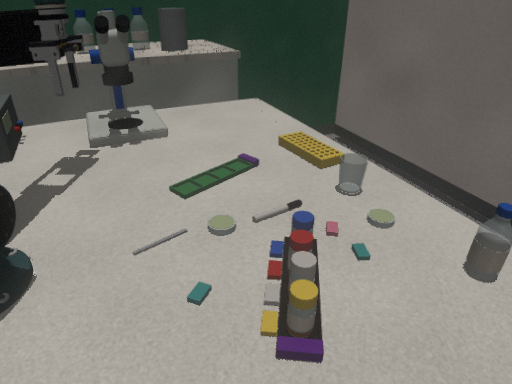

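View pics/wrist0.png

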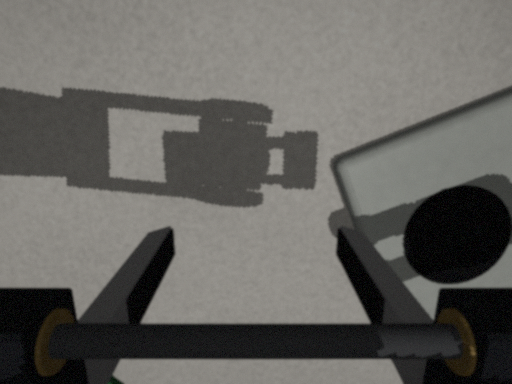

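The side view shows the black rack's purple block at (300,346). The jars from there are yellow, white, red, blue. The scene view shows the green rack with its purple end at (291,319). I'll enlarge both to measure.

```bash
python3 - <<'E'
import cv2
a=cv2.imread("pics/scene0.png");b=cv2.imread("pics/side0.png")
def crop(im,x,y,w,h,s,n): cv2.imwrite(n,cv2.resize(im[y:y+h,x:x+w],None,fx=s,fy=s,interpolation=cv2.INTER_CUBIC))
crop(a,190,85,60,100,6,"pics/c1.png")
crop(a,260,215,110,120,5,"pics/c2.png")
crop(b,160,145,110,55,7,"pics/c3.png")
crop(b,250,205,85,155,3.8,"pics/c4.png")
E
```

```text
(no output)
```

View pics/c1.png

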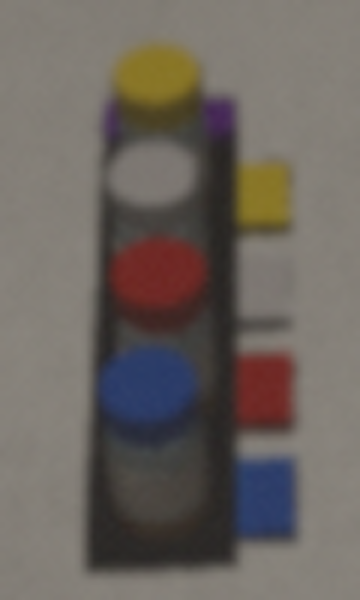

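View pics/c2.png

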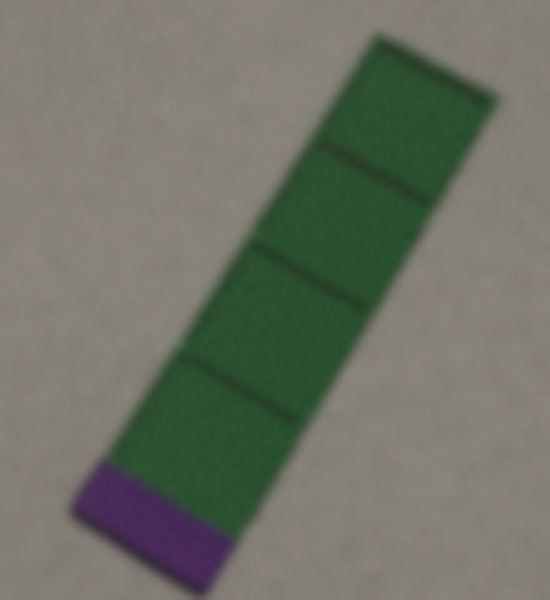

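View pics/c3.png

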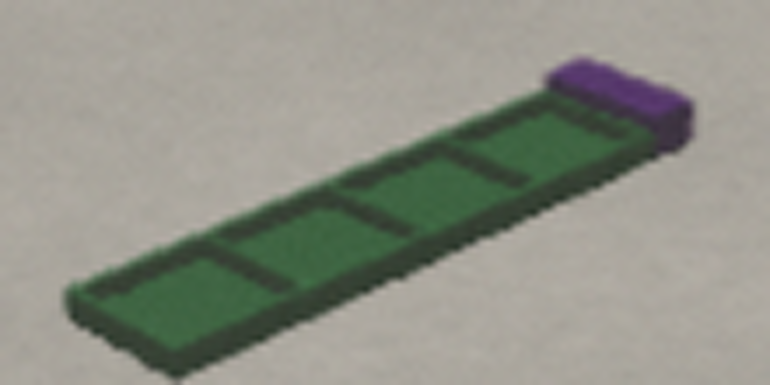

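View pics/c4.png

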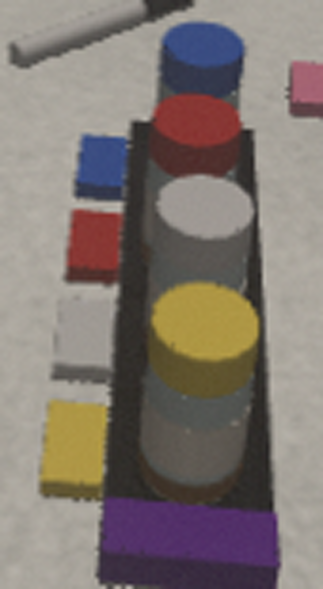

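```bash
cat > h.py <<'E'
import numpy as np,cv2
from bench import robot,cams
from scipy.optimize import least_squares
from scipy.spatial.transform import Rotation as R
def cam(n):
    s=cams.snapshot(n); return s
def K(s):
    f=192/np.tan(np.radians(s["fov_y"])/2); return f
def proj(s,P,T=None):
    T=s["camera_from_world"] if T is None else T
    P=np.atleast_2d(P); c=P@T[:3,:3].T+T[:3,3]
    u=c[:,0]/-c[:,2]; v=-c[:,1]/-c[:,2]; k=1+s["k1"]*(u*u+v*v); f=K(s)
    return np.c_[s["cx"]+f*u*k, s["cy"]+f*v*k]
def rayz(s,px,z,T=None):
    T=s["camera_from_world"] if T is None else T
    px=np.atleast_2d(px);f=K(s)
    d=np.c_[(px[:,0]-s["cx"])/f,(px[:,1]-s["cy"])/f]; r=d.copy()
    for _ in range(20): r=d/(1+s["k1"]*(r**2).sum(1,keepdims=True))
    D=np.c_[r[:,0],-r[:,1],-np.ones(len(r))]@T[:3,:3]; C=-T[:3,:3].T@T[:3,3]
    return C+D*((z-C[2])/D[:,2])[:,None]
def wristT():
    o=robot.get_obs(); s=cams.snapshot("wrist")
    W=np.eye(4); W[:3,:3]=R.from_euler("xyz",o["ee_rot"]).as_matrix(); W[:3,3]=o["tool_pos"]
    return s,np.linalg.inv(W@s["tool_from_camera"]),W
E
cat > m.py <<'E'
from h import *
A,B=cam("scene"),cam("side")
def c(pts,off,s): return (np.array(pts,float)+.5)/s-.5+off
def fit(obs,x0):
    def res(p):
        Rm=np.array([[np.cos(p[2]),-np.sin(p[2]),0],[np.sin(p[2]),np.cos(p[2]),0],[0,0,1]])
        return np.concatenate([(proj(s,np.array(P)@Rm.T+[p[0],p[1],0])-q).ravel() for s,P,q in obs])
    r=least_squares(res,x0,loss="soft_l1"); return r.x,res(r.x).reshape(-1,2).round(1)
gA=c([(378,35),(498,98),(235,543)],(260,215),5)
gB=c([(70,290),(175,350),(580,60),(693,100)],(160,145),7)
print(rayz(A,gA,.012)); 
# green: scene far end two corners; side
g,rg=fit([(A,[(-.122,.032,.012),(-.122,-.032,.012)][::1],gA[:2]),(B,[(-.122,.032,.012),(-.122,-.032,.012)],gB[:2]),(B,[(.146,.032,.02),(.146,-.032,.02)],gB[2:])],[.2,.5,0]) if 0 else (None,None)
print("side",rayz(B,gB[:2],.012),rayz(B,gB[2:],.02))
bB=c([(105,503),(276,518),(132,122),(253,128)],(250,205),3.8)
print("blk",rayz(B,bB[:2],.02),rayz(B,bB[2:],.012))
print("blkscene",rayz(A,c([(236,97),(236,563),(88,570)],(190,85),6),.0))
print("block outer green scene",rayz(A,c([(75,505),(205,585)],(260,215),5),.02))
lidA=c([(157,73),(153,174),(158,275),(149,387)],(190,85),6)
lidB=c([(205,322),(205,207),(196,121),(203,47)],(250,205),3.8)
print(rayz(A,lidA,.084),rayz(B,lidB,.084))
E
python3 m.py
```

```text
[[0.43170477 0.14821873 0.012     ]
 [0.40719528 0.20444322 0.012     ]
 [0.62961302 0.29792504 0.012     ]]
side [[0.40744899 0.20560461 0.012     ]
 [0.43071929 0.14800587 0.012     ]] [[0.65003831 0.30704708 0.02      ]
 [0.67629346 0.25029989 0.02      ]]
blk [[ 0.43994097 -0.30898619  0.02      ]
 [ 0.49360297 -0.34123623  0.02      ]] [[ 0.5683904  -0.09781202  0.012     ]
 [ 0.62391819 -0.12856057  0.012     ]]
blkscene [[ 4.19976907e-01 -3.44719820e-01  1.11022302e-16]
 [ 5.67809176e-01 -1.00654183e-01  0.00000000e+00]
 [ 6.21528937e-01 -1.31802628e-01  0.00000000e+00]]
block outer green scene [[0.67536279 0.25146115 0.02      ]
 [0.65151568 0.30595908 0.02      ]]
[[ 0.48519448 -0.2966127   0.084     ]
 [ 0.51865332 -0.24199456  0.084     ]
 [ 0.54657609 -0.18938759  0.084     ]
 [ 0.58011761 -0.13859516  0.084     ]] [[ 0.48343845 -0.29767769  0.084     ]
 [ 0.51697051 -0.24306185  0.084     ]
 [ 0.54379247 -0.19198827  0.084     ]
 [ 0.57760208 -0.14282514  0.084     ]]
```

```bash
cat > plan.py <<'E'
from h import *
def plan(target,yaw,n,xyz0=None,yaw0=None,ramp=True):
    """rows from the present pose (or given) to target TCP xyz, tool-x yaw deg"""
    o=robot.get_obs()
    p=np.array(o["tool_pos"] if xyz0 is None else xyz0); y=np.degrees(o["ee_rot"][2]) if yaw0 is None else yaw0
    d=np.array(target)-p; t=(yaw-y+180)%360-180
    w=np.ones(n)
    if ramp and n>3: w[0]=w[-1]=.5
    w/=w.sum()
    rows=[]
    for wi in w:
        a=np.radians(y); s=d*wi*100
        rows.append([round(s[0]*np.cos(a)+s[1]*np.sin(a),2),round(s[0]*np.sin(a)-s[1]*np.cos(a),2),round(-s[2],2),round(-t*wi,2)])
        y+=t*wi
    return rows
E
python3 - <<'E'
from plan import *
for r in plan((.4843,-.297,.17),58.6,16): print(r)
E
```

```text
[np.float64(-1.87), np.float64(-2.13), np.float64(0.14), np.float64(3.3)]
[np.float64(-3.98), np.float64(-4.05), np.float64(0.29), np.float64(6.6)]
[np.float64(-4.42), np.float64(-3.56), np.float64(0.29), np.float64(6.6)]
[np.float64(-4.8), np.float64(-3.03), np.float64(0.29), np.float64(6.6)]
[np.float64(-5.11), np.float64(-2.46), np.float64(0.29), np.float64(6.6)]
[np.float64(-5.36), np.float64(-1.85), np.float64(0.29), np.float64(6.6)]
[np.float64(-5.54), np.float64(-1.23), np.float64(0.29), np.float64(6.6)]
[np.float64(-5.65), np.float64(-0.58), np.float64(0.29), np.float64(6.6)]
[np.float64(-5.67), np.float64(0.07), np.float64(0.29), np.float64(6.6)]
[np.float64(-5.63), np.float64(0.73), np.float64(0.29), np.float64(6.6)]
[np.float64(-5.51), np.float64(1.37), np.float64(0.29), np.float64(6.6)]
[np.float64(-5.31), np.float64(1.99), np.float64(0.29), np.float64(6.6)]
[np.float64(-5.05), np.float64(2.59), np.float64(0.29), np.float64(6.6)]
[np.float64(-4.72), np.float64(3.15), np.float64(0.29), np.float64(6.6)]
[np.float64(-4.32), np.float64(3.68), np.float64(0.29), np.float64(6.6)]
[np.float64(-1.94), np.float64(2.07), np.float64(0.14), np.float64(3.3)]
```

Emit:
arm_command(
  plan=[-1.9, -2.1, 0.1, 0, 0, 3.3, 0, -4.0, -4.0, 0.3, 0, 0, 6.6, 0, -4.4, -3.6, 0.3, 0, 0, 6.6, 0, -4.8, -3.0, 0.3, 0, 0, 6.6, 0, -5.1, -2.5, 0.3, 0, 0, 6.6, 0, -5.4, -1.9, 0.3, 0, 0, 6.6, 0, -5.5, -1.2, 0.3, 0, 0, 6.6, 0, -5.6, -0.6, 0.3, 0, 0, 6.6, 0],
)

```text
time: 1.25
tool_pos: [0.3468, 0.105, 0.1916]
ee_rot: [3.14, 0.0, 1.884]
wrist_force: [0.5, 1.1, 0.3]
width: 0.0939
```

Emit:
arm_command(
  plan=[-5.7, 0.1, 0.3, 0, 0, 6.6, 0, -5.6, 0.7, 0.3, 0, 0, 6.6, 0, -5.5, 1.4, 0.3, 0, 0, 6.6, 0, -5.3, 2.0, 0.3, 0, 0, 6.6, 0, -5.0, 2.6, 0.3, 0, 0, 6.6, 0, -4.7, 3.2, 0.3, 0, 0, 6.6, 0, -4.3, 3.7, 0.3, 0, 0, 6.6, 0, -2.0, 2.1, 0.1, 0, 0, 3.3, 0],
)

```text
time: 2.25
tool_pos: [0.486, -0.2983, 0.1684]
ee_rot: [-3.14, 0.0, 1.019]
wrist_force: [0.1, 0.6, -0.4]
width: 0.0936
```

Emit:
arm_command(
  plan=[0, 0, 0, 0, 0, 0, 0, 0, 0, 0, 0, 0, 0, 0],
)

```text
time: 2.5
tool_pos: [0.4857, -0.2948, 0.1693]
ee_rot: [-3.141, -0.001, 1.025]
wrist_force: [-1.7, -0.1, 1.1]
width: 0.094
```

```bash
python3 - <<'E'
from plan import *
o=robot.get_obs();print(o["time"],o["tool_pos"],np.degrees(o["ee_rot"]),o["joint_positions"])
s,T,W=wristT()
im=s["pixels"][:,:,::-1].copy(); cv2.imwrite("pics/w1.png",im)
for P in [(.4843,-.297,.084),(.5178,-.2425,.084),(.5452,-.1907,.084)]: print(proj(s,P,T))
E
```

```text
2.5 [ 0.48566525 -0.29482241  0.1692963 ] [-1.79947159e+02 -3.85119604e-02  5.87226398e+01] [-6.45723473e-01  1.40707026e-01  1.39923093e+00  5.77190916e-04
  1.60263934e+00 -9.98127727e-02]
[[253.76690959 205.27738626]]
[[254.13713161 124.40294113]]
[[249.14896327  39.9481446 ]]
```

View pics/w1.png

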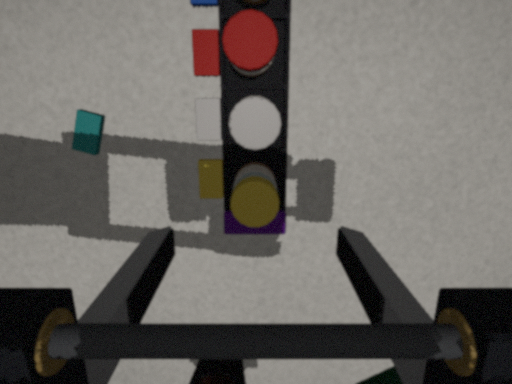

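The wrist view shows the lid centres at yellow (254.5,202), white (255,123) and red (250,39). These are within about 3 px of the predictions, and the rack is aligned with the tool.

```bash
python3 - <<'E'
from plan import *
s,T,W=wristT()
print(rayz(s,[(254.5,202),(255,123),(250,39.5)],.084,T))
print(plan((.484,-.2975,.037),58.6,5))
E
```

```text
[[ 0.48630689 -0.2947992   0.084     ]
 [ 0.51897041 -0.2417307   0.084     ]
 [ 0.54594672 -0.19047446  0.084     ]]
[[np.float64(-0.04), np.float64(0.0), np.float64(1.66), np.float64(0.02)], [np.float64(-0.09), np.float64(0.0), np.float64(3.32), np.float64(0.04)], [np.float64(-0.09), np.float64(0.0), np.float64(3.32), np.float64(0.04)], [np.float64(-0.09), np.float64(0.0), np.float64(3.32), np.float64(0.04)], [np.float64(-0.04), np.float64(0.0), np.float64(1.66), np.float64(0.02)]]
```

Emit:
arm_command(
  plan=[-0.1, 0, 1.6, 0, 0, 0, 0, 0, 0, 3.3, 0, 0, 0, 0, 0, 0, 3.3, 0, 0, 0, 0, 0, 0, 3.3, 0, 0, 0, 0, 0, 0, 1.7, 0, 0, 0, 0, 0, 0, 0, 0, 0, 0, 0.5, 0, 0, 0, 0, 0, 0, 0.6, 0, 0, 0, 0, 0, 0, 1],
)

```text
time: 3.6
tool_pos: [0.4864, -0.2973, 0.0392]
ee_rot: [3.138, 0.0, 1.024]
wrist_force: [-0.6, 0.2, 0.2]
width: 0.0675
```

Emit:
arm_command(
  plan=[0, 0, 0, 0, 0, 0, 1, 0, 0, 0, 0, 0, 0, 1, 0, 0, 0, 0, 0, 0, 1],
)

```text
time: 3.98
tool_pos: [0.4853, -0.2965, 0.0377]
ee_rot: [-3.141, -0.0, 1.024]
wrist_force: [-0.5, 0.6, 1.7]
width: 0.0398
```

```bash
python3 - <<'E'
from plan import *
for r in plan((.4472,.1883,.15),22.7,13,xyz0=(.4853,-.2965,.15)): print(*r)
E
```

```text
1.64 -1.19 -0.0 1.5
3.22 -2.46 -0.0 3.0
3.09 -2.62 -0.0 3.0
2.95 -2.78 -0.0 3.0
2.8 -2.93 -0.0 3.0
2.64 -3.07 -0.0 3.0
2.48 -3.21 -0.0 3.0
2.31 -3.33 -0.0 3.0
2.13 -3.45 -0.0 3.0
1.95 -3.55 -0.0 3.0
1.76 -3.65 -0.0 3.0
1.56 -3.74 -0.0 3.0
0.68 -1.91 -0.0 1.5
```

Emit:
arm_command(
  plan=[0, 0, -0.8, 0, 0, 0, 1, 0, 0, -2.0, 0, 0, 0, 1, 0, 0, -3.0, 0, 0, 0, 1, 0, 0, -3.0, 0, 0, 0, 1, 0, 0, -2.0, 0, 0, 0, 1, 0, 0, -0.5, 0, 0, 0, 1],
)

```text
time: 4.72
tool_pos: [0.4861, -0.2971, 0.1524]
ee_rot: [3.138, 0.0, 1.024]
wrist_force: [-0.2, -0.0, -1.7]
width: 0.04
```

Emit:
arm_command(
  plan=[1.6, -1.2, 0, 0, 0, 1.5, 1, 3.2, -2.5, 0, 0, 0, 3, 1, 3.1, -2.6, 0, 0, 0, 3, 1, 3.0, -2.8, 0, 0, 0, 3, 1, 2.8, -2.9, 0, 0, 0, 3, 1, 2.6, -3.1, 0, 0, 0, 3, 1, 2.5, -3.2, 0, 0, 0, 3, 1, 2.3, -3.3, 0, 0, 0, 3, 1],
)

```text
time: 5.72
tool_pos: [0.4604, 0.0075, 0.1494]
ee_rot: [-3.14, 0.001, 0.629]
wrist_force: [0.8, 0.2, -1.4]
width: 0.0395
```

Emit:
arm_command(
  plan=[2.1, -3.4, 0, 0, 0, 3, 1, 1.9, -3.5, 0, 0, 0, 3, 1, 1.8, -3.6, 0, 0, 0, 3, 1, 1.6, -3.7, 0, 0, 0, 3, 1, 0.7, -1.9, 0, 0, 0, 1.5, 1, 0, 0, 0, 0, 0, 0, 1, 0, 0, 0, 0, 0, 0, 1, 0, 0, 0, 0, 0, 0, 1],
)

```text
time: 6.72
tool_pos: [0.4484, 0.1853, 0.1503]
ee_rot: [3.141, 0.0, 0.394]
wrist_force: [0.3, 0.9, -1.7]
width: 0.0396
```

```bash
python3 - <<'E'
from plan import *
o=robot.get_obs();print(o["time"],o["tool_pos"],np.degrees(o["ee_rot"]),o["joint_positions"],o["wrist_force"],o["width"])
s,T,W=wristT()
im=s["pixels"][:,:,::-1].copy()
A,B=cam("scene"),cam("side")
u=np.array([.9225,.386,0]);v=np.array([-.386,.9225,0])
for x in (-122,-62,-2,58,118):
  for y in (-32,32):
    q=proj(s,np.array([.5302,.2230,.012])+u*x/1000+v*y/1000,T)[0]
    cv2.circle(im,(int(round(q[0])),int(round(q[1]))),2,(0,0,255),-1)
cv2.imwrite("pics/w2.png",im)
b=B["pixels"][100:260,130:290,::-1]; a=A["pixels"][170:340,240:380,::-1]
cv2.imwrite("pics/d2.png",np.hstack([cv2.resize(a,(400,486)),cv2.resize(b,(400,486))]))
E
```

```text
6.725 [0.44843258 0.1853202  0.15027622] [1.79988340e+02 2.44519231e-02 2.25938191e+01] [ 2.75151392e-01 -3.59443506e-02  1.62216902e+00 -2.52840685e-04
  1.55576753e+00  1.45161499e+00] [ 0.3474746   0.85675688 -1.72066729] 0.03960230776347815
```

View pics/w2.png

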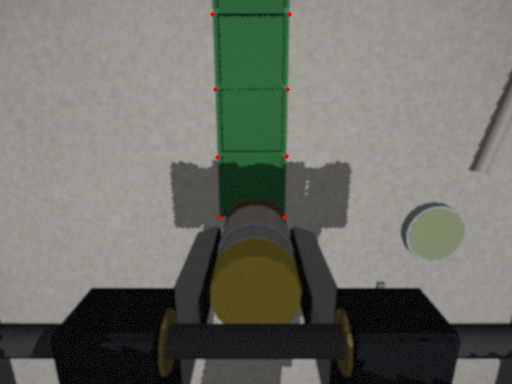

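View pics/d2.png

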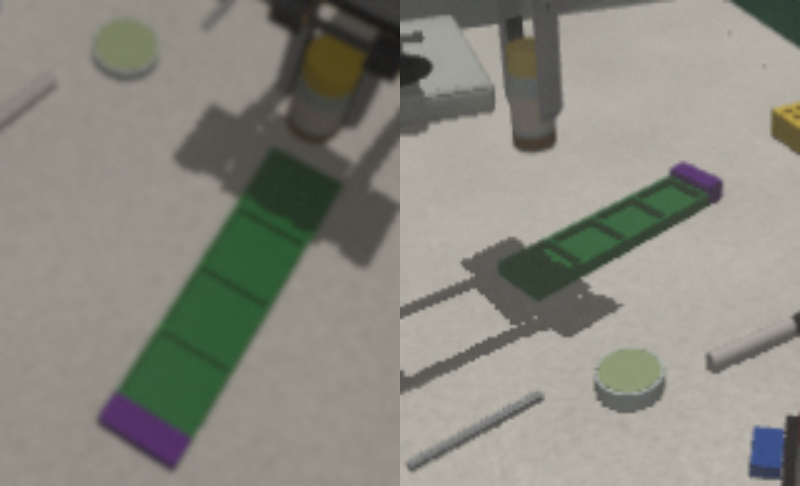

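Emit:
arm_command(
  plan=[0, -0.3, 1.2, 0, 0, 0, 1, 0, 0, 3.0, 0, 0, 0, 1, 0, 0, 3.0, 0, 0, 0, 1, 0, 0, 2.2, 0, 0, 0, 1, 0, 0, 1.0, 0, 0, 0, 1, 0, 0, 0.5, 0, 0, 0, 1, 0, 0, 0.2, 0, 0, 0, 1, 0, 0, 0, 0, 0, 0, 1],
)

```text
time: 7.88
tool_pos: [0.4478, 0.1893, 0.0402]
ee_rot: [3.142, -0.001, 0.396]
wrist_force: [0.1, -0.1, -1.5]
width: 0.0397
```

Emit:
arm_command(
  plan=[0, 0, 0.1, 0, 0, 0, 1, 0, 0, 0, 0, 0, 0, 1],
)

```text
time: 8.12
tool_pos: [0.4474, 0.1892, 0.0388]
ee_rot: [3.142, -0.001, 0.396]
wrist_force: [-0.2, -0.2, -1.4]
width: 0.0398
```

Still carrying the weight, so down another 1 to 1.5 mm.

Emit:
arm_command(
  plan=[0, 0, 0.1, 0, 0, 0, 1, 0, 0, 0, 0, 0, 0, 1],
)

```text
time: 8.38
tool_pos: [0.4475, 0.1892, 0.0377]
ee_rot: [3.142, -0.001, 0.396]
wrist_force: [-0.2, 0.8, -0.8]
width: 0.0398
```

Emit:
arm_command(
  plan=[0, 0, 0.1, 0, 0, 0, 1, 0, 0, 0, 0, 0, 0, 1],
)

```text
time: 8.62
tool_pos: [0.4475, 0.1892, 0.0376]
ee_rot: [3.142, -0.001, 0.396]
wrist_force: [-1.8, -0.9, 5.0]
width: 0.0396
```

Emit:
arm_command(
  plan=[0, 0, 0, 0, 0, 0, 0.5, 0, 0, 0, 0, 0, 0, 0.4, 0, 0, 0, 0, 0, 0, 0.2, 0, 0, 0, 0, 0, 0, 0, 0, 0, -2.0, 0, 0, 0, 0, 0, 0, -4.0, 0, 0, 0, 0, 0, 0, -4.0, 0, 0, 0, 0, 0, 0, -3.0, 0, 0, 0, 0],
)

```text
time: 9.62
tool_pos: [0.4477, 0.1892, 0.1684]
ee_rot: [3.141, -0.002, 0.396]
wrist_force: [0.2, 1.0, -0.2]
width: 0.094
```

```bash
python3 - <<'E'
from plan import *
o=robot.get_obs();print(o["time"],o["tool_pos"],o["width"])
for r in plan((.518,-.243,.165),58.6,12): print(*r)
A,B=cam("scene"),cam("side")
b=B["pixels"][100:260,130:290,::-1]; a=A["pixels"][170:340,240:380,::-1]
cv2.imwrite("pics/d3.png",np.hstack([cv2.resize(a,(400,486)),cv2.resize(b,(400,486))]))
E
```

```text
9.625 [0.44767605 0.18922655 0.16842619] 0.09401558552080515
-0.46 1.94 0.02 -1.63
-1.03 3.84 0.03 -3.27
-1.25 3.78 0.03 -3.27
-1.47 3.7 0.03 -3.27
-1.67 3.61 0.03 -3.27
-1.88 3.51 0.03 -3.27
-2.07 3.4 0.03 -3.27
-2.26 3.27 0.03 -3.27
-2.45 3.14 0.03 -3.27
-2.62 3.0 0.03 -3.27
-2.79 2.84 0.03 -3.27
-1.47 1.34 0.02 -1.63
```

View pics/d3.png

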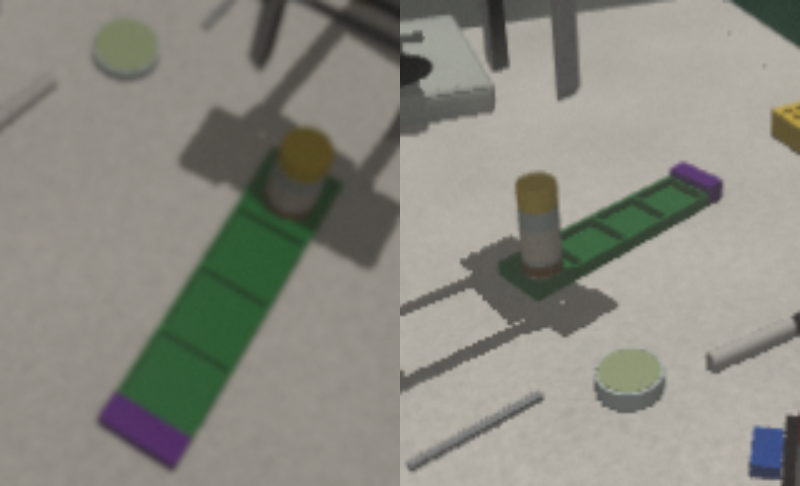

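The yellow jar stands upright in the far bay. Next is white.

Emit:
arm_command(
  plan=[-0.5, 1.9, 0, 0, 0, -1.6, 0, -1.0, 3.8, 0, 0, 0, -3.3, 0, -1.3, 3.8, 0.1, 0, 0, -3.3, 0, -1.5, 3.7, 0.1, 0, 0, -3.2, 0, -1.7, 3.6, 0, 0, 0, -3.3, 0, -1.9, 3.5, 0, 0, 0, -3.2, 0, -2.1, 3.4, 0.1, 0, 0, -3.3, 0, -2.3, 3.3, 0, 0, 0, -3.3, 0],
)

```text
time: 10.72
tool_pos: [0.4925, -0.1072, 0.1612]
ee_rot: [-3.139, 0.001, 0.825]
wrist_force: [0.4, 1.6, -0.3]
width: 0.0938
```

Emit:
arm_command(
  plan=[-2.4, 3.1, 0, 0, 0, -3.3, 0, -2.6, 3.0, 0, 0, 0, -3.2, 0, -2.8, 2.8, 0, 0, 0, -3.3, 0, -1.5, 1.3, 0, 0, 0, -1.7, 0, 0, 0, 0, 0, 0, 0, 0, 0, 0, 0, 0, 0, 0, 0],
)

```text
time: 11.48
tool_pos: [0.5145, -0.2418, 0.1622]
ee_rot: [-3.139, -0.001, 1.024]
wrist_force: [1.5, -0.4, -0.5]
width: 0.0941
```

```bash
python3 - <<'E'
from plan import *
s,T,W=wristT()
cv2.imwrite("pics/w3.png",s["pixels"][:,:,::-1])
print(proj(s,[(.518,-.2425,.084),(.5456,-.1907,.084),(.5795,-.1405,.084)],T))
for r in plan((.518,-.2425,.0375),58.6,2): print(*r)
E
```

```text
[[258.17025942 203.46489373]
 [253.79426292 127.34686478]
 [257.88722289  37.56611201]]
0.05 0.16 6.26 0.05
0.05 0.16 6.26 0.05
```

View pics/w3.png

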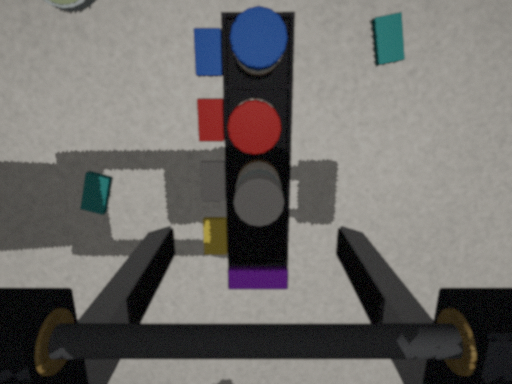

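White lid at (259,200), 3 px from the prediction. I'll descend now.

Emit:
arm_command(
  plan=[0.2, 0.3, 1.5, 0, 0, 0, 0, 0, 0, 3.3, 0, 0, 0, 0, 0, 0, 3.2, 0, 0, 0, 0, 0, 0, 3.0, 0, 0, 0, 0, 0, 0, 1.5, 0, 0, 0, 0, 0, 0, 0, 0, 0, 0, 0.4, 0, 0, 0, 0, 0, 0, 0.5, 0, 0, 0, 0, 0, 0, 0.6],
)

```text
time: 12.52
tool_pos: [0.5196, -0.2432, 0.0401]
ee_rot: [3.138, -0.0, 1.024]
wrist_force: [0.5, -0.4, -0.7]
width: 0.0675
```

Emit:
arm_command(
  plan=[0, 0, 0, 0, 0, 0, 1, 0, 0, 0, 0, 0, 0, 1, 0, 0, 0, 0, 0, 0, 1, 0, 0, 0, 0, 0, 0, 1],
)

```text
time: 13.02
tool_pos: [0.5185, -0.2426, 0.0387]
ee_rot: [-3.141, -0.0, 1.024]
wrist_force: [-0.5, 1.2, 2.2]
width: 0.0399
```

```bash
python3 - <<'E'
from plan import *
o=robot.get_obs();print(o["tool_pos"],o["width"])
for r in plan((.5025,.2114,.15),22.7,13,xyz0=(*o["tool_pos"][:2],.15)): print(*r)
E
```

```text
[ 0.51848353 -0.24262858  0.03865192] 0.03992763511068065
1.58 -1.04 -0.0 1.5
3.11 -2.16 -0.0 3.0
2.99 -2.32 -0.0 3.0
2.86 -2.48 -0.0 3.0
2.73 -2.62 -0.0 3.0
2.59 -2.76 -0.0 3.0
2.44 -2.89 -0.0 3.0
2.29 -3.02 -0.0 3.0
2.13 -3.13 -0.0 3.0
1.96 -3.24 -0.0 3.0
1.79 -3.34 -0.0 3.0
1.61 -3.43 -0.0 3.0
0.71 -1.75 -0.0 1.5
```

Emit:
arm_command(
  plan=[0, 0, -0.8, 0, 0, 0, 1, 0, 0, -2.0, 0, 0, 0, 1, 0, 0, -3.0, 0, 0, 0, 1, 0, 0, -3.0, 0, 0, 0, 1, 0, 0, -2.0, 0, 0, 0, 1, 0, 0, -0.5, 0, 0, 0, 1],
)

```text
time: 13.78
tool_pos: [0.5194, -0.2432, 0.1535]
ee_rot: [3.138, -0.0, 1.024]
wrist_force: [0.4, 0.5, -0.8]
width: 0.0397
```

Emit:
arm_command(
  plan=[1.6, -1.0, 0, 0, 0, 1.5, 1, 3.1, -2.2, 0, 0, 0, 3, 1, 3.0, -2.3, 0, 0, 0, 3, 1, 2.9, -2.5, 0, 0, 0, 3, 1, 2.7, -2.6, 0, 0, 0, 3, 1, 2.6, -2.8, 0, 0, 0, 3, 1, 2.4, -2.9, 0, 0, 0, 3, 1, 2.3, -3.0, 0, 0, 0, 3, 1],
)

```text
time: 14.78
tool_pos: [0.5079, 0.0425, 0.1504]
ee_rot: [-3.141, 0.001, 0.629]
wrist_force: [0.6, 0.6, 0.4]
width: 0.0396
```

Emit:
arm_command(
  plan=[2.1, -3.1, 0, 0, 0, 3, 1, 2.0, -3.2, 0, 0, 0, 3, 1, 1.8, -3.4, 0, 0, 0, 3, 1, 1.6, -3.4, 0, 0, 0, 3, 1, 0.7, -1.8, 0, 0, 0, 1.5, 1, 0, 0, 0, 0, 0, 0, 1, 0, 0, 0, 0, 0, 0, 1, 0, 0, 0, 0, 0, 0, 1],
)

```text
time: 15.78
tool_pos: [0.5028, 0.2107, 0.1513]
ee_rot: [3.141, 0.0, 0.394]
wrist_force: [-0.1, 0.8, -1.3]
width: 0.0396
```

```bash
cat > look.py <<'E'
from plan import *
import sys
n=sys.argv[1]; tx=float(sys.argv[2])
u=np.array([.9225,.386,0]);v=np.array([-.386,.9225,0])
tgt=np.array([.5302,.2230,0])+u*tx/1000
o=robot.get_obs();print(o["time"],o["tool_pos"],np.degrees(o["ee_rot"]),o["wrist_force"],o["width"])
t=tgt.copy();t[2]=o["tool_pos"][2]
print("corr",plan(t,22.7,1))
s,T,W=wristT(); im=s["pixels"][:,:,::-1].copy()
A,B=cam("scene"),cam("side")
for x in (-120,-60,0,60,120):
  for y in (-32,32):
    q=proj(s,np.array([.5302,.2230,.012])+u*x/1000+v*y/1000,T)[0]
    if abs(q[0])<2000: cv2.circle(im,(int(round(q[0])),int(round(q[1]))),2,(0,0,255),-1)
b=B["pixels"][80:240,150:310,::-1]; a=A["pixels"][180:340,240:400,::-1]
cv2.imwrite(n,np.hstack([cv2.resize(a,(260,260)),cv2.resize(b,(260,260)),im[62:322,126:386]]))
E
python3 look.py pics/l1.png -30
```

```text
15.775 [0.50279589 0.21068857 0.15127762] [1.79990795e+02 2.35296658e-02 2.26007038e+01] [-0.07487327  0.8458881  -1.30580597] 0.03962028147096058
corr [[np.float64(0.0), np.float64(-0.08), np.float64(-0.0), np.float64(-0.1)]]
```

View pics/l1.png

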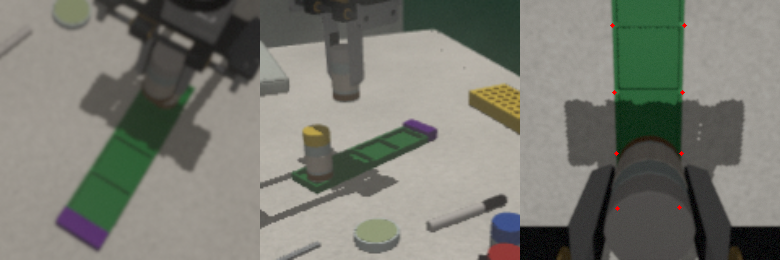

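Emit:
arm_command(
  plan=[0.1, -0.1, 1.2, 0, 0, 0, 1, 0, 0, 3.0, 0, 0, 0, 1, 0, 0, 3.0, 0, 0, 0, 1, 0, 0, 2.2, 0, 0, 0, 1, 0, 0, 1.0, 0, 0, 0, 1, 0, 0, 0.7, 0, 0, 0, 1, 0, 0, 0.2, 0, 0, 0, 1, 0, 0, 0, 0, 0, 0, 1],
)

```text
time: 16.92
tool_pos: [0.5038, 0.2132, 0.0393]
ee_rot: [3.141, -0.002, 0.396]
wrist_force: [0.6, 0.4, -0.5]
width: 0.0395
```

Emit:
arm_command(
  plan=[0, 0, 0.1, 0, 0, 0, 1, 0, 0, 0, 0, 0, 0, 1],
)

```text
time: 17.18
tool_pos: [0.504, 0.2132, 0.0387]
ee_rot: [3.141, -0.002, 0.396]
wrist_force: [-0.5, -0.2, 3.3]
width: 0.0395
```

Contact on the floor at the expected height. Releasing.

Emit:
arm_command(
  plan=[0, 0, 0, 0, 0, 0, 0.5, 0, 0, 0, 0, 0, 0, 0.4, 0, 0, 0, 0, 0, 0, 0.2, 0, 0, 0, 0, 0, 0, 0, 0, 0, -2.0, 0, 0, 0, 0, 0, 0, -4.0, 0, 0, 0, 0, 0, 0, -4.0, 0, 0, 0, 0, 0, 0, -3.0, 0, 0, 0, 0],
)

```text
time: 18.18
tool_pos: [0.5037, 0.2131, 0.1695]
ee_rot: [3.141, -0.002, 0.396]
wrist_force: [0.6, 0.9, -0.9]
width: 0.0941
```

```bash
python3 look.py pics/l2.png -30; python3 - <<'E'
from plan import *
for r in plan((.546,-.190,.165),58.6,12): print(*r)
E
```

```text
18.175 [0.50368529 0.21312559 0.16952102] [ 1.79991024e+02 -1.16698560e-01  2.26664434e+01] [ 0.55827505  0.91289197 -0.94796202] 0.09408477313652142
corr [[np.float64(-0.17), np.float64(0.11), np.float64(-0.0), np.float64(-0.03)]]
-0.53 1.76 0.02 -1.63
-1.16 3.5 0.04 -3.27
-1.36 3.43 0.04 -3.27
-1.55 3.34 0.04 -3.27
-1.74 3.25 0.04 -3.27
-1.92 3.14 0.04 -3.27
-2.1 3.03 0.04 -3.27
-2.27 2.9 0.04 -3.27
-2.43 2.77 0.04 -3.27
-2.59 2.63 0.04 -3.27
-2.73 2.48 0.04 -3.27
-1.43 1.16 0.02 -1.63
```

View pics/l2.png

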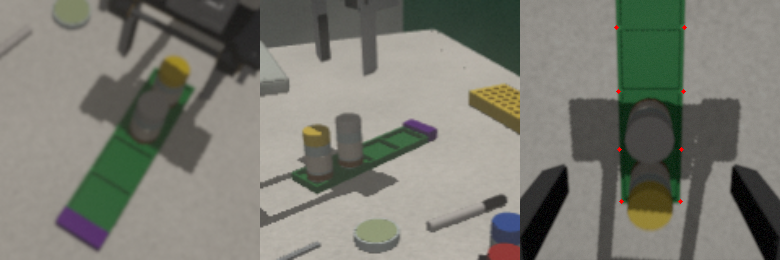

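Yellow and white stand upright in adjacent bays. Red is next.

Emit:
arm_command(
  plan=[-0.5, 1.8, 0, 0, 0, -1.6, 0, -1.2, 3.5, 0, 0, 0, -3.3, 0, -1.4, 3.4, 0.1, 0, 0, -3.3, 0, -1.5, 3.3, 0.1, 0, 0, -3.2, 0, -1.7, 3.3, 0.1, 0, 0, -3.3, 0, -1.9, 3.1, 0, 0, 0, -3.2, 0, -2.1, 3.0, 0.1, 0, 0, -3.3, 0, -2.3, 2.9, 0, 0, 0, -3.3, 0],
)

```text
time: 19.32
tool_pos: [0.5303, -0.0623, 0.1605]
ee_rot: [-3.138, 0.002, 0.825]
wrist_force: [-0.2, 0.3, 0.1]
width: 0.0939
```

Emit:
arm_command(
  plan=[-2.4, 2.8, 0, 0, 0, -3.3, 0, -2.6, 2.6, 0, 0, 0, -3.2, 0, -2.7, 2.5, 0, 0, 0, -3.3, 0, -1.5, 1.2, 0, 0, 0, -1.7, 0, 0, 0, 0, 0, 0, 0, 0, 0, 0, 0, 0, 0, 0, 0],
)

```text
time: 20.08
tool_pos: [0.5447, -0.1893, 0.1619]
ee_rot: [-3.139, -0.0, 1.024]
wrist_force: [-0.0, 0.7, -0.1]
width: 0.0937
```

```bash
python3 - <<'E'
from plan import *
s,T,W=wristT()
cv2.imwrite("pics/w4.png",s["pixels"][:,:,::-1])
print(proj(s,[(.5456,-.1903,.084),(.5795,-.1405,.084)],T))
for r in plan((.546,-.1903,.038),58.6,2): print(*r)
E
```

```text
[[255.6173634  205.57949075]
 [259.84425123 127.49036352]]
-0.02 0.08 6.22 0.05
-0.02 0.08 6.22 0.05
```

View pics/w4.png

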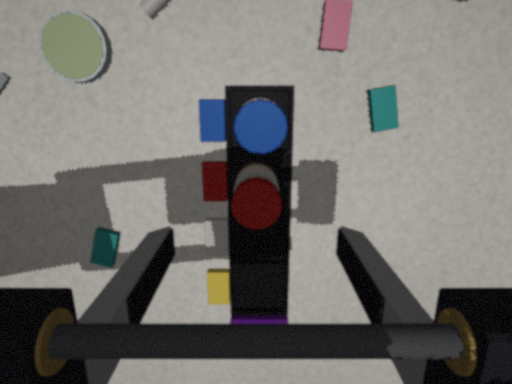

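Red lid at (256,203), as predicted.

Emit:
arm_command(
  plan=[0, 0.2, 1.5, 0, 0, 0, 0, 0, 0, 3.3, 0, 0, 0, 0, 0, 0, 3.2, 0, 0, 0, 0, 0, 0, 3.0, 0, 0, 0, 0, 0, 0, 1.5, 0, 0, 0, 0, 0, 0, 0, 0, 0, 0, 0.4, 0, 0, 0, 0, 0, 0, 0.5, 0, 0, 0, 0, 0, 0, 0.6],
)

```text
time: 21.12
tool_pos: [0.5481, -0.1917, 0.0401]
ee_rot: [3.138, -0.0, 1.024]
wrist_force: [0.4, 0.6, 0.0]
width: 0.0675
```

Emit:
arm_command(
  plan=[0, 0, 0, 0, 0, 0, 1, 0, 0, 0, 0, 0, 0, 1, 0, 0, 0, 0, 0, 0, 1, 0, 0, 0, 0, 0, 0, 1],
)

```text
time: 21.62
tool_pos: [0.5468, -0.1912, 0.0386]
ee_rot: [-3.141, -0.0, 1.024]
wrist_force: [-1.6, 1.4, 2.8]
width: 0.0396
```

```bash
python3 - <<'E'
from plan import *
o=robot.get_obs();print(o["tool_pos"],o["width"])
for r in plan((.5586,.2349,.15),22.7,12,xyz0=(*o["tool_pos"][:2],.15)): print(*r)
E
```

```text
[ 0.54684907 -0.19118237  0.03864899] 0.0396021670126251
1.68 -0.96 -0.0 1.63
3.31 -2.02 -0.0 3.27
3.19 -2.2 -0.0 3.27
3.06 -2.38 -0.0 3.27
2.92 -2.55 -0.0 3.27
2.77 -2.71 -0.0 3.27
2.61 -2.87 -0.0 3.27
2.44 -3.01 -0.0 3.27
2.26 -3.15 -0.0 3.27
2.08 -3.27 -0.0 3.27
1.89 -3.38 -0.0 3.27
0.85 -1.74 -0.0 1.63
```

Emit:
arm_command(
  plan=[0, 0, -0.8, 0, 0, 0, 1, 0, 0, -2.0, 0, 0, 0, 1, 0, 0, -3.0, 0, 0, 0, 1, 0, 0, -3.0, 0, 0, 0, 1, 0, 0, -2.0, 0, 0, 0, 1, 0, 0, -0.5, 0, 0, 0, 1],
)

```text
time: 22.38
tool_pos: [0.548, -0.1918, 0.1535]
ee_rot: [3.138, -0.0, 1.024]
wrist_force: [0.7, -0.2, -1.3]
width: 0.0395
```

Emit:
arm_command(
  plan=[1.7, -1.0, 0, 0, 0, 1.6, 1, 3.3, -2.0, 0, 0, 0, 3.3, 1, 3.2, -2.2, 0, 0, 0, 3.3, 1, 3.1, -2.4, 0, 0, 0, 3.2, 1, 2.9, -2.5, 0, 0, 0, 3.3, 1, 2.8, -2.7, 0, 0, 0, 3.2, 1, 2.6, -2.9, 0, 0, 0, 3.3, 1, 2.4, -3.0, 0, 0, 0, 3.3, 1],
)

```text
time: 23.38
tool_pos: [0.5546, 0.1007, 0.1502]
ee_rot: [-3.141, 0.002, 0.594]
wrist_force: [0.1, 0.1, -1.5]
width: 0.0398
```

Emit:
arm_command(
  plan=[2.3, -3.1, 0, 0, 0, 3.3, 1, 2.1, -3.3, 0, 0, 0, 3.2, 1, 1.9, -3.4, 0, 0, 0, 3.3, 1, 0.8, -1.7, 0, 0, 0, 1.6, 1, 0, 0, 0, 0, 0, 0, 1, 0, 0, 0, 0, 0, 0, 1, 0, 0, 0, 0, 0, 0, 1],
)

```text
time: 24.25
tool_pos: [0.5593, 0.2337, 0.1513]
ee_rot: [3.141, 0.0, 0.396]
wrist_force: [-0.6, 0.0, -0.9]
width: 0.0399
```

```bash
python3 look.py pics/l3.png 31
```

```text
24.25 [0.55926725 0.23374949 0.1512976 ] [1.79989889e+02 2.37473825e-02 2.26988817e+01] [-0.618346    0.01291019 -0.90866667] 0.03990569902407971
corr [[np.float64(0.0), np.float64(-0.13), np.float64(-0.0), np.float64(-0.0)]]
```

View pics/l3.png

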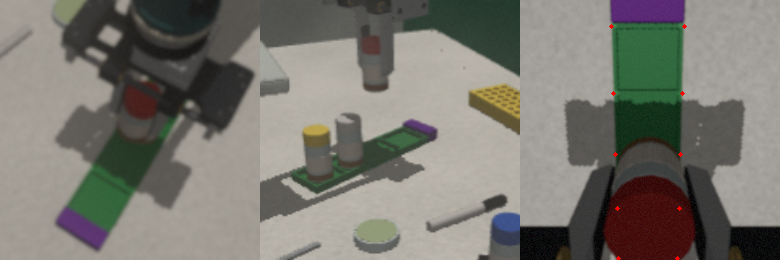

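Emit:
arm_command(
  plan=[0.1, -0.1, 1.2, 0, 0, 0, 1, 0, 0, 3.0, 0, 0, 0, 1, 0, 0, 3.0, 0, 0, 0, 1, 0, 0, 2.2, 0, 0, 0, 1, 0, 0, 1.0, 0, 0, 0, 1, 0, 0, 0.7, 0, 0, 0, 1, 0, 0, 0.2, 0, 0, 0, 1, 0, 0, 0, 0, 0, 0, 1],
)

```text
time: 25.4
tool_pos: [0.5603, 0.2364, 0.0394]
ee_rot: [3.142, -0.002, 0.397]
wrist_force: [0.5, 0.2, -1.6]
width: 0.0399
```

Emit:
arm_command(
  plan=[0, 0, 0.1, 0, 0, 0, 1, 0, 0, 0, 0, 0, 0, 1],
)

```text
time: 25.65
tool_pos: [0.5605, 0.2364, 0.0387]
ee_rot: [3.141, -0.002, 0.397]
wrist_force: [-0.6, 0.6, 1.8]
width: 0.0393
```

Emit:
arm_command(
  plan=[0, 0, 0, 0, 0, 0, 0.5, 0, 0, 0, 0, 0, 0, 0.4, 0, 0, 0, 0, 0, 0, 0.2, 0, 0, 0, 0, 0, 0, 0, 0, 0, -2.0, 0, 0, 0, 0, 0, 0, -4.0, 0, 0, 0, 0, 0, 0, -4.0, 0, 0, 0, 0, 0, 0, -3.0, 0, 0, 0, 0],
)

```text
time: 26.65
tool_pos: [0.5602, 0.2363, 0.1697]
ee_rot: [3.141, -0.002, 0.397]
wrist_force: [0.9, 0.5, 0.6]
width: 0.0942
```

```bash
python3 look.py pics/l4.png 30; python3 - <<'E'
from plan import *
for r in plan((.579,-.1405,.165),58.6,12): print(*r)
E
```

```text
26.65 [0.56018847 0.23630177 0.16968958] [ 1.79992794e+02 -1.29077107e-01  2.27626446e+01] [0.89849981 0.49761877 0.62716991] 0.09418256190252923
corr [[np.float64(-0.28), np.float64(0.07), np.float64(-0.0), np.float64(0.06)]]
-0.59 1.61 0.02 -1.63
-1.27 3.19 0.04 -3.26
-1.44 3.11 0.04 -3.26
-1.62 3.03 0.04 -3.26
-1.79 2.93 0.04 -3.26
-1.95 2.82 0.04 -3.26
-2.11 2.71 0.04 -3.26
-2.26 2.58 0.04 -3.26
-2.4 2.45 0.04 -3.26
-2.54 2.31 0.04 -3.26
-2.67 2.16 0.04 -3.26
-1.39 1.0 0.02 -1.63
```

View pics/l4.png

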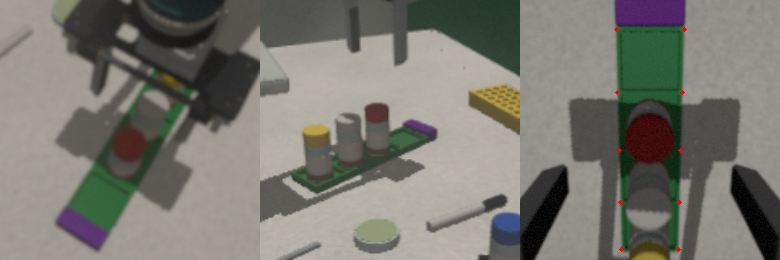

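Three jars are placed upright. Blue is the last.

Emit:
arm_command(
  plan=[-0.6, 1.6, 0, 0, 0, -1.6, 0, -1.3, 3.2, 0, 0, 0, -3.3, 0, -1.4, 3.1, 0.1, 0, 0, -3.3, 0, -1.6, 3.0, 0.1, 0, 0, -3.2, 0, -1.8, 2.9, 0.1, 0, 0, -3.3, 0, -1.9, 2.8, 0, 0, 0, -3.2, 0, -2.1, 2.7, 0.1, 0, 0, -3.3, 0, -2.3, 2.6, 0, 0, 0, -3.3, 0],
)

```text
time: 27.8
tool_pos: [0.5706, -0.0209, 0.1604]
ee_rot: [-3.138, 0.003, 0.827]
wrist_force: [-0.3, 0.3, -0.9]
width: 0.0939
```

Emit:
arm_command(
  plan=[-2.4, 2.5, 0, 0, 0, -3.3, 0, -2.5, 2.3, 0, 0, 0, -3.2, 0, -2.7, 2.2, 0, 0, 0, -3.3, 0, -1.4, 1.0, 0, 0, 0, -1.7, 0, 0, 0, 0, 0, 0, 0, 0, 0, 0, 0, 0, 0, 0, 0],
)

```text
time: 28.55
tool_pos: [0.5779, -0.1397, 0.1619]
ee_rot: [-3.139, -0.0, 1.026]
wrist_force: [-0.4, -0.0, -0.1]
width: 0.0939
```

```bash
python3 - <<'E'
from plan import *
s,T,W=wristT()
cv2.imwrite("pics/w5.png",s["pixels"][:,:,::-1])
print(proj(s,[(.5795,-.1405,.084)],T))
for r in plan((.5795,-.1405,.038),58.6,2): print(*r)
E
```

```text
[[256.2704115 204.9344182]]
-0.01 0.09 6.22 0.1
-0.01 0.09 6.22 0.1
```

View pics/w5.png

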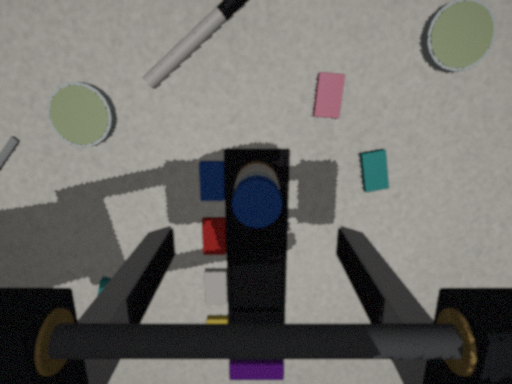

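Blue lid at (257,202), as predicted.

Emit:
arm_command(
  plan=[0, 0.2, 1.5, 0, 0, 0, 0, 0, 0, 3.3, 0, 0, 0, 0, 0, 0, 3.2, 0, 0, 0, 0, 0, 0, 3.0, 0, 0, 0, 0, 0, 0, 1.5, 0, 0, 0, 0, 0, 0, 0, 0, 0, 0, 0.4, 0, 0, 0, 0, 0, 0, 0.5, 0, 0, 0, 0, 0, 0, 0.6],
)

```text
time: 29.6
tool_pos: [0.5813, -0.1419, 0.0402]
ee_rot: [3.138, -0.001, 1.026]
wrist_force: [-0.0, -0.1, -0.7]
width: 0.0676
```

Emit:
arm_command(
  plan=[0, 0, 0, 0, 0, 0, 1, 0, 0, 0, 0, 0, 0, 1, 0, 0, 0, 0, 0, 0, 1, 0, 0, 0, 0, 0, 0, 1],
)

```text
time: 30.1
tool_pos: [0.58, -0.1414, 0.0387]
ee_rot: [-3.141, -0.0, 1.026]
wrist_force: [-0.8, 0.1, 2.1]
width: 0.0395
```

```bash
python3 - <<'E'
from plan import *
o=robot.get_obs();print(o["tool_pos"],o["width"])
for r in plan((.6142,.2581,.15),22.7,12,xyz0=(*o["tool_pos"][:2],.15)): print(*r)
E
```

```text
[ 0.58004642 -0.14143301  0.03870864] 0.03945760042387851
1.63 -0.81 -0.0 1.64
3.22 -1.71 -0.0 3.28
3.12 -1.89 -0.0 3.28
3.0 -2.07 -0.0 3.28
2.88 -2.24 -0.0 3.28
2.75 -2.4 -0.0 3.28
2.61 -2.55 -0.0 3.28
2.46 -2.69 -0.0 3.28
2.3 -2.83 -0.0 3.28
2.13 -2.96 -0.0 3.28
1.96 -3.07 -0.0 3.28
0.89 -1.59 -0.0 1.64
```

Emit:
arm_command(
  plan=[0, 0, -0.8, 0, 0, 0, 1, 0, 0, -2.0, 0, 0, 0, 1, 0, 0, -3.0, 0, 0, 0, 1, 0, 0, -3.0, 0, 0, 0, 1, 0, 0, -2.0, 0, 0, 0, 1, 0, 0, -0.5, 0, 0, 0, 1],
)

```text
time: 30.85
tool_pos: [0.5812, -0.142, 0.1535]
ee_rot: [3.138, -0.001, 1.026]
wrist_force: [0.1, -0.1, -2.0]
width: 0.0395
```

Emit:
arm_command(
  plan=[1.6, -0.8, 0, 0, 0, 1.6, 1, 3.2, -1.7, 0, 0, 0, 3.3, 1, 3.1, -1.9, 0, 0, 0, 3.3, 1, 3.0, -2.1, 0, 0, 0, 3.2, 1, 2.9, -2.2, 0, 0, 0, 3.3, 1, 2.8, -2.4, 0, 0, 0, 3.3, 1, 2.6, -2.6, 0, 0, 0, 3.3, 1, 2.5, -2.7, 0, 0, 0, 3.3, 1],
)

```text
time: 31.85
tool_pos: [0.603, 0.1325, 0.15]
ee_rot: [-3.141, 0.002, 0.594]
wrist_force: [0.2, 0.5, -0.7]
width: 0.0397
```

Emit:
arm_command(
  plan=[2.3, -2.8, 0, 0, 0, 3.3, 1, 2.1, -3.0, 0, 0, 0, 3.2, 1, 2.0, -3.1, 0, 0, 0, 3.3, 1, 0.9, -1.6, 0, 0, 0, 1.6, 1, 0, 0, 0, 0, 0, 0, 1, 0, 0, 0, 0, 0, 0, 1, 0, 0, 0, 0, 0, 0, 1],
)

```text
time: 32.72
tool_pos: [0.6144, 0.2578, 0.1513]
ee_rot: [3.141, 0.0, 0.396]
wrist_force: [0.9, -0.1, -1.4]
width: 0.0397
```

```bash
python3 look.py pics/l5.png 91
```

```text
32.725 [0.61441886 0.25783336 0.15131178] [1.79987241e+02 2.68666160e-02 2.27005306e+01] [ 0.90437279 -0.13116885 -1.44617139] 0.03969079217030631
corr [[np.float64(-0.01), np.float64(-0.04), np.float64(-0.0), np.float64(0.0)]]
```

View pics/l5.png

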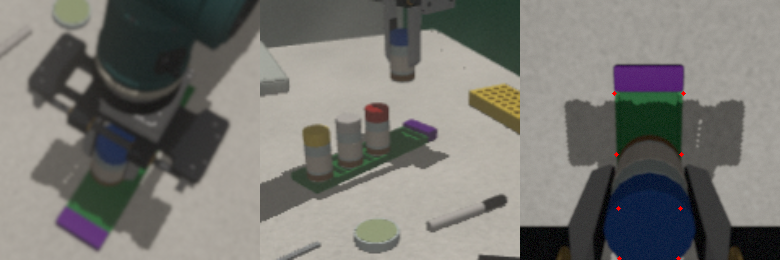

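Emit:
arm_command(
  plan=[0, 0, 1.2, 0, 0, 0, 1, 0, 0, 3.0, 0, 0, 0, 1, 0, 0, 3.0, 0, 0, 0, 1, 0, 0, 2.2, 0, 0, 0, 1, 0, 0, 1.0, 0, 0, 0, 1, 0, 0, 0.7, 0, 0, 0, 1, 0, 0, 0.2, 0, 0, 0, 1, 0, 0, 0, 0, 0, 0, 1],
)

```text
time: 33.88
tool_pos: [0.6149, 0.2592, 0.0394]
ee_rot: [3.142, -0.002, 0.397]
wrist_force: [0.5, 0.7, -1.5]
width: 0.0396
```

Emit:
arm_command(
  plan=[0, 0, 0.1, 0, 0, 0, 1, 0, 0, 0, 0, 0, 0, 1],
)

```text
time: 34.12
tool_pos: [0.6151, 0.2593, 0.0387]
ee_rot: [3.141, -0.002, 0.397]
wrist_force: [-0.4, -0.5, 1.0]
width: 0.0396
```

Release, rise, and back off toward the base to clear the camera views.

Emit:
arm_command(
  plan=[0, 0, 0, 0, 0, 0, 0.5, 0, 0, 0, 0, 0, 0, 0.4, 0, 0, 0, 0, 0, 0, 0.2, 0, 0, 0, 0, 0, 0, 0, 0, 0, -2.0, 0, 0, 0, 0, 0, 0, -4.0, 0, 0, 0, 0, 0, 0, -4.0, 0, 0, 0, 0, 0, 0, -3.0, 0, 0, 0, 0],
)

```text
time: 35.12
tool_pos: [0.6152, 0.2593, 0.1719]
ee_rot: [3.141, -0.005, 0.397]
wrist_force: [-0.3, 0.9, 0.1]
width: 0.0939
```

Emit:
arm_command(
  plan=[0, 2, -1, 0, 0, 0, 0, 0, 4, -1, 0, 0, 0, 0, 0, 4, -1, 0, 0, 0, 0, 0, 4, 0, 0, 0, 0, 0, 0, 4, 0, 0, 0, 0, 0, 0, 4, 0, 0, 0, 0, 0, 0, 2, 0, 0, 0, 0, 0, 0, 0, 0, 0, 0, 0, 0],
)

```text
time: 36.12
tool_pos: [0.7073, 0.036, 0.1966]
ee_rot: [-3.141, 0.001, 0.395]
wrist_force: [-0.7, 0.0, -0.2]
width: 0.0937
```

```bash
python3 - <<'E'
from plan import *
A,B=cam("scene"),cam("side")
u=np.array([.9225,.386,0]);v=np.array([-.386,.9225,0])
for s in (A,B): print(proj(s,[np.array([.5302,.2230,.084])+u*x for x in (-.09,-.03,.03,.09)]).round(1).tolist())
b=B["pixels"][110:210,150:290,::-1]; a=A["pixels"][200:340,260:380,::-1]
cv2.imwrite("pics/f1.png",np.hstack([cv2.resize(a,(360,420),interpolation=2),cv2.resize(b,(440,420),interpolation=2)]))
cv2.imwrite("pics/f2.png",A["pixels"][:,:,::-1])
E
```

```text
[[347.5, 221.6], [334.4, 242.9], [320.3, 265.7], [305.0, 290.2]]
[[184.3, 159.7], [203.3, 152.6], [220.8, 146.1], [237.0, 140.2]]
```

View pics/f1.png

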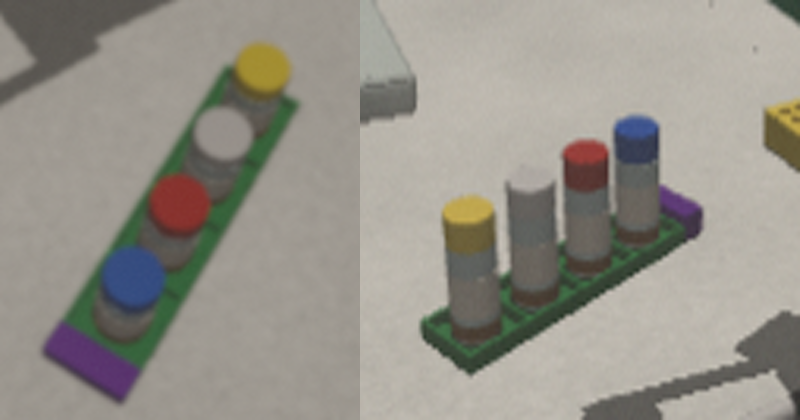

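View pics/f2.png

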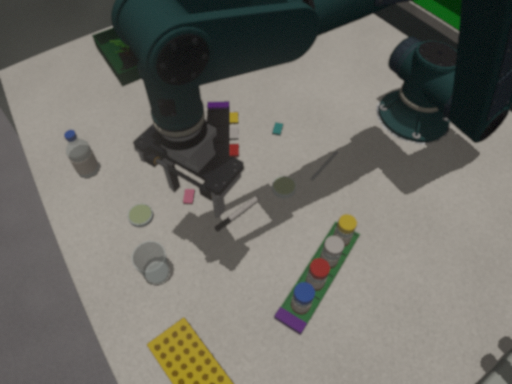

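All four stand upright. The lid centres are at about (347,223), (334,244), (319,268) and (304,292), against predicted (347.5,222), (334,243), (320,266) and (305,290). The order from the green purple end is blue, red, white, yellow, and the arm is clear.

```bash
python3 -c "
from bench import close_job
print(close_job())"
```

```text
the job is handed in; nothing more can be done
None
```

All four jars are in the green rack in reverse order, and I handed the job in at about 36 s of robot time. Yellow, which stood nearest the black rack's purple end, is in the bay farthest from the green rack's purple end. White, red and blue follow toward the purple end.

- **Position:** in the last scene picture all four jars stand upright, each in its own bay. Their lid centres are within about 2 px of where lids at the bay centres should appear.
- **Seating:** I lowered each jar until its tool height matched the one at pick-up and the wrist force turned upward by 1 to 5 N, then released it.
- **Clearance:** the arm is well away from everything.
- **Disagreement:** the wrist view put the green rack about 2 mm farther along its purple direction than the fixed cameras did. I shifted white, red and blue about 1 to 2 mm that way but not yellow, which I had already placed. The jars have 8 mm of play on each side, so this does not matter.

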